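Move a charged battery pack from the charger to the storage bay

ROBOT

A 6-joint arm with a two-finger parallel gripper is mounted at the origin on the work surface. World frame = base frame: x ahead of the robot, y to its left, z up, the work surface at z = 0. Lengths are in m, angles in rad, forces in N, time in s.
With the tool pointing down it reaches from about 0.425 to 0.95 m from the base axis. Payload 3.5 kg.
Tool frame: the origin (TCP) lies on the mounting face of the last link; the fingertips stand 173 mm ahead of it and the grasp point (between the pads) lies 155 mm ahead of it; z points along the fingers, x is the direction in which the jaws open and shut, and the axes are right-handed (so a half turn about z gives the same grasp; the last joint's range is limited). The gripper opens to 85 mm and grips with 20 to 120 N. Pads are 22 mm wide; open, the fingers measure 114 mm over their backs; the gripper's body (76 mm by 85 mm) begins 54 mm behind the grasp point. The pads swing forward as they close: fully open they stand 13 mm farther back than shut.
Start: joints at [-1.389, 0.286, 1.577, -0, 1.279, -0.15], TCP at [0.22, -0.638, 0.405] pointing down, gripper open.
Joint ranges: [-2.77, 2.77], [-0.9, 2.22], [0.21, 2.48], [-1.53, 4.67], [0.24, 2.81], [-2.84, 2.84]. Speed limits (rad/s): [2.79, 2.79, 3.14, 3.14, 3.14, 3.14].

INTERFACE

Orientations are given as a unit quaternion [x, y, z, w].
In Python, from plant import get_state, read_camera, sign_off gives the robot as it stands.
- The arm moves only by the shell command python3 -m jog 'ROWS' [FORCE]. ROWS is JSON, a list of rows, each an object of numbers: "grip": the closure, from 0 (fully open) to 1 (shut); "x", "y", "z": the shift along the tool's x, y, z in mm; "rx", "ry", "rz": the turn, a rotation vector about the tool's x, y, z in degrees. A call has 1 to 8 rows; each row shifts and turns the commanded pose from where the row before left it, along the tool's axes as they then stand; what a row does not reach is not made up. A row lasts 1/12 s, in which the tool goes at most 41.7 mm and 7.16 degrees, less where a joint would pass 70% of its speed; a pose out of reach is approached as far as the arm can. A call with a gripper value outside its range is refused whole. The fingers move at their own pace and stop on an object; FORCE is the grip in N (left out, the last holds). Time passes only in rows, so rows that do not move let the fingers close. It gives the time, the measured TCP pose, the force and the opening at its end, in the units of the state.
- get_state(): the state, without advancing time (a new reading comes with each control period).
- read_camera(name): name is "scene" or "top" or "wrist"; returns a dict with "frame" (480x640x3 uint8, red, green, blue), "intrinsics" (3x3 intrinsics, pixels), "k1" (the pictures are not rectified: a ray, as slopes to the right and down, at radius r is drawn at 1 + k1 r^2 times it, then the intrinsics apply), "R" (3x3) and "t" (3): a world point X has camera coordinates R X + t. Camera axes: x right, y down, z forward; pixel columns grow to the right and rows downward; lengths in m; the calibration is good to about 2 mm. A picture is of the moment at which its call begins. There is no depth.
- sign_off(): hands the job in, once; it reports no verdict.
The state is a dict: "time": time; "qpos": joint angles; "dq": joint speeds; "joint_efforts": joint torques, N m; "eef_pos": TCP position; "tcp_rot": TCP orientation; "contact_force": force on the tool from outside, world axes, zero at the start; "wrist_torque": the same for the moment, N m; "opening": opening from 0.0 (shut) to 1.0 (fully open).
Only numpy, scipy, OpenCV 4.12 (cv2) and the standard library are available. Lean on these libraries where they do the work, as an engineer would, in place of code of your own. Each camera call takes 0.05 s, during which the arm holds its last target.

TASK

The tool battery in the charger is full: squeeze its snap tab in and, keeping it squeezed, lift the pack out of the charger without yanking on the latch. Then put it into the empty storage bay, press it gently but fully home (the bay itself gives way a little first) so that its own latch catches, and let go. Leave the spare pack and everything else on the bench alone.

Things in the scene. Friction and masses are not known exactly. Their poses are not given: they have to be found in the camera images.
- pack_mid (a point): The pack to move: upright dark plastic block 80 (x) by 50 (y) by 100 mm (z), about 0.45 kg, at first latched in the charger. This point is its centre, 50 mm from its underside and top; z up, +y towards its snap tab, which stands 6 mm proud. Pinch it over tab and -y face, 18 mm above this point: 62 mm wide with the tab out, 50 mm fully in. The faces above the rim are free.
- pack_pad (a point): Middle of the outer face of the pack's grey press pad, 26 mm wide and 40 mm tall, on its +y face: 31 mm along +y from the pack's centre and 15 mm above it when sprung out. It moves 6 mm straight in: 9 N to start, 18 N fully in.
- pack_hook (a point): Nose of the hook at the foot of the tab's leg, 30.5 mm along +y from the pack's centre, 24 mm below it, at the hook's flat top. It moves in with the press pad. Its underside is sloped, so that the hook also snaps in by itself when the pack is pushed down.
- pack_tab (a joint): How far the pack's tab is pressed in, m: 0 sprung out, 0.006 fully in. The hook is clear of the catch lip from about 0.0055.
- charger: The charger, dark, fixed to the bench: a dock 103 (x) by 77 mm (y), 48 mm high, with a 62 mm high block 60 mm long at its +x end. Origin: underside, below the centre of the well. Well, lip, floor and contact block are the same as in the bay. The latched pack has its hook up against the lip, its centre at z = 62 mm, with the charger's yaw.
- bay: The empty storage bay: a grey plastic cup 103 (x) by 77 (y) by 48 mm standing in a steel collar 122 by 96 mm. Origin: underside of the cup, below the centre of the well. Takes the pack with its tab towards +y. The cup slides down in the collar under some 5 N, by an unseen 2 to 16 mm, until it bears. In the cup, a caught pack's centre is at z = 60 to 63 mm, a loose one's at 66 or more.
- bay_mouth (a point): Centre of the bay's mouth, 48 mm above its underside. The well is 83 (x) by 53 mm (y), that is 1.5 mm clear of a pack on each side, and has a 6 mm 45-degree lead-in all round. The plastic is not built for pushes above about 40 N, in the bay and in the charger alike.
- bay_lip (a point): Middle of the inner edge of the catch lip in the bay's +y wall, at the lip's underside, 38 mm above the bay's underside. The wall is undercut 6 mm below it. The hook must be below it when the tab springs out.
- bay_floor (a point): Middle of the well's hard floor, 10 mm above the bay's underside. A sprung contact block 45 x 28 mm stands up to 6 mm out of it (7 N raised, 15 N flush) and lifts a pack that is not caught. Once the cup bears, some 13 N push a pack right down to the floor, its hook 2 mm below the lip.
- spare_bay: A second bay, the same as the empty one, holding the spare pack. Origin as there. Leave it alone.
- spare_mid (a point): Centre of the spare pack, the same as the other pack, latched in the second bay. To be left alone.
- socket: Bystander: deep steel socket, 24 mm across, 38 mm tall, standing. Origin at its underside. To be left alone.
- tape: Bystander: yellow tape measure, 64 x 34 x 60 mm. Origin at its underside. To be left alone.
- driver: Bystander: screwdriver, 190 mm long, lying. Origin at its underside. To be left alone.
- spanner: Bystander: open spanner, 180 mm long, lying. Origin at its underside. To be left alone.
- jar: Bystander: glass jar, 60 mm across, 85 mm tall. Origin at its underside. To be left alone.
- can: Bystander: can, 64 mm across, 110 mm tall. Origin at its underside. To be left alone.
- bit: Bystander: dark steel bit holder, 18 mm across, 26 mm tall, standing. Origin at its underside. To be left alone.
- pack: The same battery pack, given at the middle of its underside.
Things that resemble listed ones, but are neither listed nor needed, are in the scene too. Leave any yellow look-alike of the pack alone.

How it is judged:
On the way, in this order (a step that is already met when the one before it is completed fails the run):
1. the pack is lifted clear out of the charger (z of pack_mid in the frame of charger above 0.105 m), for 0.2 s.
2. the pack is down in the bay's well (z of pack_mid in the frame of bay below 0.08 m and horizontal distance between pack_mid and bay below 0.006 m), for 0.1 s.
At the end, for the whole second after the job is handed in: The pack stands in the empty bay latched: its centre 58 to 63.8 mm above the bay's underside and within 5 mm of the well's axis, upright within 0.06 rad, its tab sprung out (pressed less than 2 mm), at rest and let go (z of pack_mid in the frame of bay between 0.058 and 0.0638 m and horizontal distance between pack_mid and bay below 0.005 m and angle between the z axis of pack_mid and the z axis of bay, either way round below 0.06 rad and value of joint pack_tab below 0.002 m and linear speed of pack below 0.02 m/s); the robot touches nothing.
It fails at once if the pack and the charger press on one another with more than 80 N (latch yanked or pack jammed sideways) (contact force between pack and charger above 80 N).
It fails at once if the pack and the bay press on one another with more than 60 N (rammed, jammed or dropped in) (contact force between pack and bay above 60 N).
It fails at once if the spare pack is moved more than 8 mm (distance of spare_mid from where it was at the start of the episode above 0.008 m).
It fails at once if a bystander is moved more than 20 mm (distance of any of tape, driver, spanner, jar, can, socket, bit from where it was at the start of the episode above 0.02 m).
It also fails if it takes over 48 s, if anything falls off the work surface, if the arm or the gripper's body presses on something with over 40 N, if the wrist force passes 120 N, or if a joint passes its speed limit or range.

## Working session

There is one attempt and no reset: what is moved stays moved. The work goes in short steps, Python scripts to look and compute and a shell command to move; the robot and the scene stay as the last step left them, time stands still between calls to the robot, and variables do not carry over. Pictures are saved under pics/ and viewed, and the job is handed in when it is done.

```bash
mkdir -p pics; ls
cat > h.py <<'E'
import numpy as np,cv2
from plant import get_state,read_camera
def shot(n,f):
    c=read_camera(n); np.savez('pics/'+f+'.npz',**{k:np.array(v) for k,v in c.items()})
    cv2.imwrite('pics/'+f+'.png',c['frame'][:,:,::-1]); return c
def load(f): return dict(np.load('pics/'+f+'.npz'))
def crop(f,u0,v0,u1,v1,s,out):
    im=cv2.imread('pics/'+f+'.png')[v0:v1,u0:u1]; cv2.imwrite('pics/'+out+'.png',cv2.resize(im,None,fx=s,fy=s,interpolation=cv2.INTER_CUBIC))
def dist(c): return np.array([float(c['k1']),0,0,0])
def px(c,P):
    P=np.atleast_2d(np.array(P,float)); r,_=cv2.Rodrigues(c['R'])
    return cv2.projectPoints(P,r,np.array(c['t'],float),np.array(c['intrinsics'],float),dist(c))[0][:,0]
def onz(c,uv,z):
    uv=np.array(uv,float).reshape(-1,1,2)
    n=cv2.undistortPoints(uv,np.array(c['intrinsics'],float),dist(c))[:,0]
    d=np.c_[n,np.ones(len(n))]@c['R']; o=-c['R'].T@c['t']
    return o+d*((z-o[2])/d[:,2])[:,None]
E
python3 - <<'E'
from h import *
for n in('scene','top','wrist'):
    c=shot(n,n+'0'); print(n,c['intrinsics'].tolist(),c['k1'],-c['R'].T@c['t'],c['R'].round(3).tolist())
print(get_state())
E
```

```text
pics
scene [[531.1390633122338, 0.0, 326.32311897756813], [0.0, 531.1390633122338, 238.5746357015619], [0.0, 0.0, 1.0]] -0.08166851213125315 [ 1.37418035 -0.01635224  0.68567047] [[0.074, 0.997, -0.019], [0.572, -0.058, -0.818], [-0.817, 0.05, -0.575]]
top [[522.6504366844849, 0.0, 328.72689298980987], [0.0, 522.6504366844849, 246.98271309922654], [0.0, 0.0, 1.0]] -0.07701944054779623 [0.33289177 0.03303072 1.01367129] [[0.028, -0.999, 0.019], [-0.98, -0.031, -0.197], [0.198, -0.013, -0.98]]
wrist [[344.58505223487737, 0.0, 316.79878215094567], [0.0, 344.58505223487737, 239.59243158958824], [0.0, 0.0, 1.0]] -0.06770311536361216 [ 0.29053178 -0.61288613  0.37285968] [[0.327, -0.945, -0.003], [-0.904, -0.314, 0.292], [-0.277, -0.093, -0.956]]
{'time': 0.15, 'qpos': array([-1.38898533e+00,  2.87008798e-01,  1.57785251e+00, -3.15410839e-05,
        1.27862282e+00, -1.49979284e-01]), 'dq': array([ 5.87792022e-04, -1.65100483e-03, -4.54827783e-03, -2.78063933e-05,
        1.31538633e-03, -7.81961255e-05]), 'joint_efforts': array([ 1.03365608e-03, -4.06604218e+01, -2.93141520e+01, -1.83491334e-04,
        3.93528171e-03, -7.35899278e-06]), 'eef_pos': array([ 0.21987484, -0.63797617,  0.40362716]), 'tcp_rot': array([ 8.14169399e-01, -5.80626641e-01, -6.89798361e-04, -6.47163335e-04]), 'contact_force': array([-0.00483158, -1.120809  ,  0.13299677]), 'wrist_torque': array([-0.01867341,  0.03664725,  0.03440029]), 'opening': 1.0021032187606589}
```

View pics/top0.png

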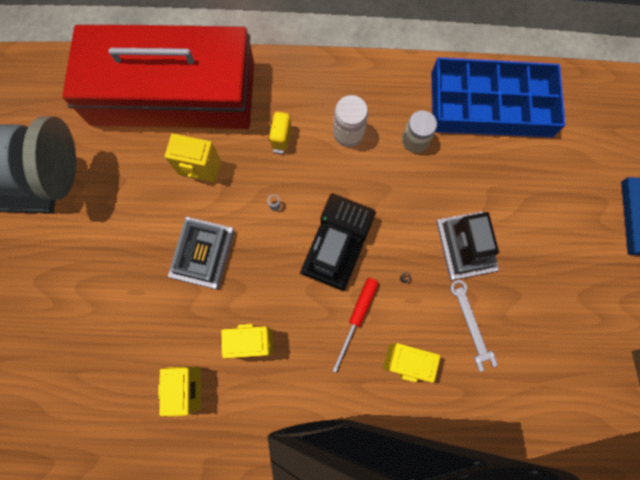

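View pics/scene0.png

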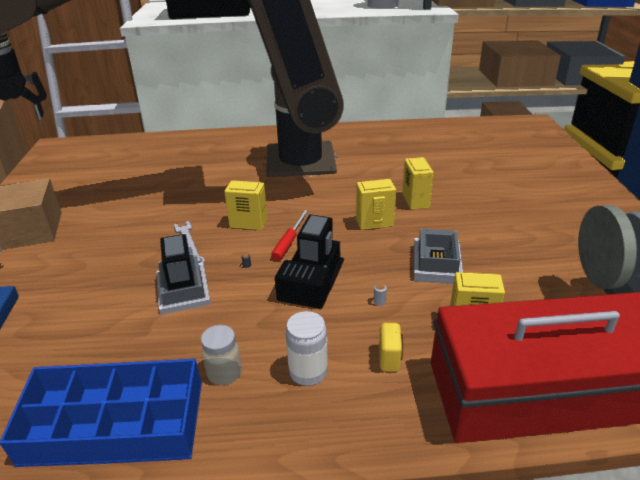

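Run:
```python
from h import *
crop('top0',290,180,390,300,5,'c_ch'); crop('top0',155,205,245,295,6,'c_bay'); crop('scene0',260,200,360,310,5,'c_chs'); crop('scene0',400,215,480,290,7,'c_bays')
```

```text
(no output)
```

View pics/c_ch.png

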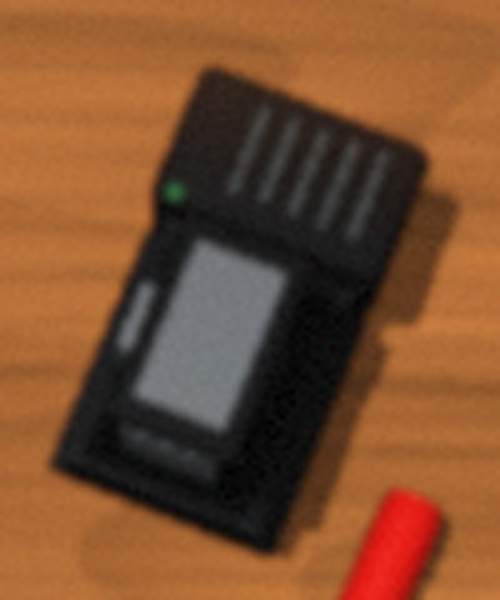

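View pics/c_bay.png

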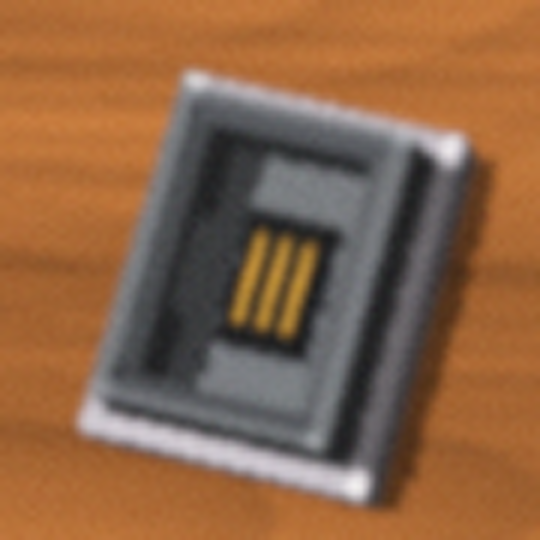

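View pics/c_chs.png

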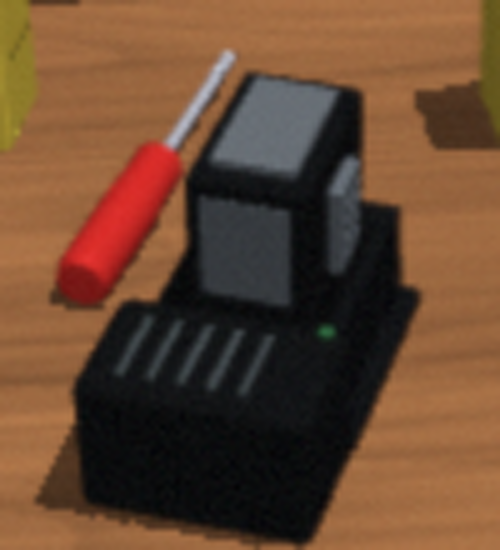

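View pics/c_bays.png

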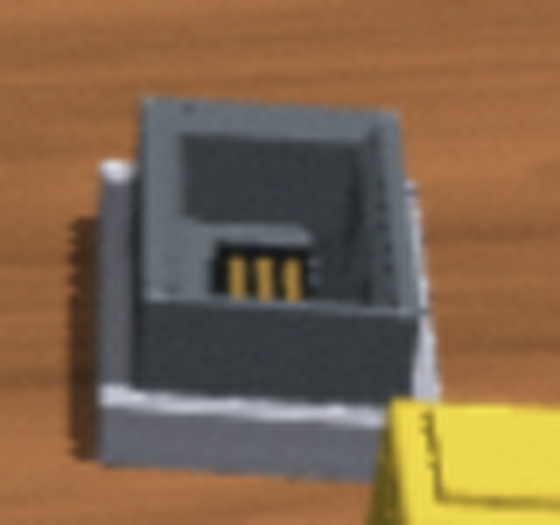

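Run:
```python
from h import *
T=load('top0');S=load('scene0')
def cv(pts,u0,v0,s): return (np.array(pts,float)+.5)/s-.5+[u0,v0]
a=onz(T,cv([(200,240),(290,268),(225,432),(133,400)],290,180,5),.112);print(a.round(4),a.mean(0))
b=onz(S,cv([(250,80),(340,92),(298,175),(212,162)],260,200,5),.112);print(b.round(4),b.mean(0))
# led / block
print('blocktop',onz(T,cv([(207,68),(427,155)],290,180,5),.062), onz(S,cv([(130,303),(80,385)],260,200,5),.062))
# bay rim: outer cup corners top view, collar corners
rim=cv([(195,85),(412,135),(322,445),(105,392)],155,205,6)
rims=cv([(143,97),(398,113),(418,318),(140,300)],400,215,7)
for z in (.048,.052,.056,.060,.064):
    p=onz(T,rim,z);q=onz(S,rims,z);print(z,p.mean(0)[:2].round(4),q.mean(0)[:2].round(4),np.linalg.norm(p[0]-p[1]).round(4),np.linalg.norm(p[1]-p[2]).round(4),np.degrees(np.arctan2(*(p[0]-p[3])[[1,0]])).round(1),np.degrees(np.arctan2(*(p[1]-p[2])[[1,0]])).round(1), [np.linalg.norm(q[i]-q[i-3]).round(4) for i in range(4)])
```

```text
[[ 0.55    0.0203  0.112 ]
 [ 0.5409 -0.0119  0.112 ]
 [ 0.4814  0.0096  0.112 ]
 [ 0.4917  0.0421  0.112 ]] [0.51599794 0.01504476 0.112     ]
[[ 0.4764  0.0062  0.112 ]
 [ 0.4889  0.0415  0.112 ]
 [ 0.5451  0.0212  0.112 ]
 [ 0.5331 -0.0111  0.112 ]] [0.51088627 0.01444135 0.112     ]
blocktop [[ 0.62929762  0.01876495  0.062     ]
 [ 0.59789986 -0.06527088  0.062     ]] [[ 0.55321809 -0.04588483  0.062     ]
 [ 0.6017204  -0.06508365  0.062     ]]
0.048 [0.5173 0.2668] [0.5099 0.2677] 0.0717 0.1019 -11.5 -12.1 [np.float64(0.077), np.float64(0.1031), np.float64(0.0778), np.float64(0.1035)]
0.052 [0.5166 0.2658] [0.5153 0.2659] 0.0714 0.1014 -11.5 -12.1 [np.float64(0.0765), np.float64(0.1024), np.float64(0.0773), np.float64(0.1028)]
0.056 [0.5158 0.2648] [0.5207 0.2642] 0.0711 0.101 -11.5 -12.1 [np.float64(0.076), np.float64(0.1018), np.float64(0.0768), np.float64(0.1022)]
0.06 [0.515  0.2639] [0.5261 0.2624] 0.0708 0.1006 -11.5 -12.1 [np.float64(0.0755), np.float64(0.1011), np.float64(0.0763), np.float64(0.1015)]
0.064 [0.5143 0.2629] [0.5316 0.2606] 0.0706 0.1002 -11.5 -12.1 [np.float64(0.0751), np.float64(0.1005), np.float64(0.0758), np.float64(0.1009)]
```

```bash
python3 -m jog '[{"rz":6.5},{"rz":6.5},{"rz":6.5},{"rz":6.5},{"rz":6.5},{"rz":6.5},{"x":-40,"y":-3},{"x":-40,"y":-3}]'
python3 -m jog '[{"x":-40,"y":-3},{"x":-40,"y":-3},{"x":-40,"y":-3},{"x":-40,"y":-3},{"x":-40,"y":-3},{"x":-40,"y":-3},{"x":-40,"y":-3},{"x":-40,"y":-3}]'
python3 -m jog '[{"x":-40,"y":-3},{"x":-40,"y":-3},{"x":-40,"y":-3},{"x":-40,"y":-3},{"x":-40,"y":-3},{"x":-40,"y":-3},{"x":-40,"y":-3},{"x":-34,"y":-2}]'
python3 - <<'E'
from h import *
c=shot('wrist','w1');s=get_state();print(s['time'],s['eef_pos'],s['tcp_rot'],s['qpos'],s['contact_force'])
E
```

```text
0.2 [ 0.21989023 -0.63802187  0.40383404] [ 8.14175724e-01 -5.80618041e-01 -5.52687481e-04 -5.25943615e-04] [-1.38897692e+00  2.86901886e-01  1.57760236e+00 -1.41495920e-05
  1.27861423e+00 -1.49997253e-01] [-0.83359805  0.53686565 -0.25951619]$[0]: bad value
$[0]: bad value
$[0]: bad value
```

View pics/w1.png

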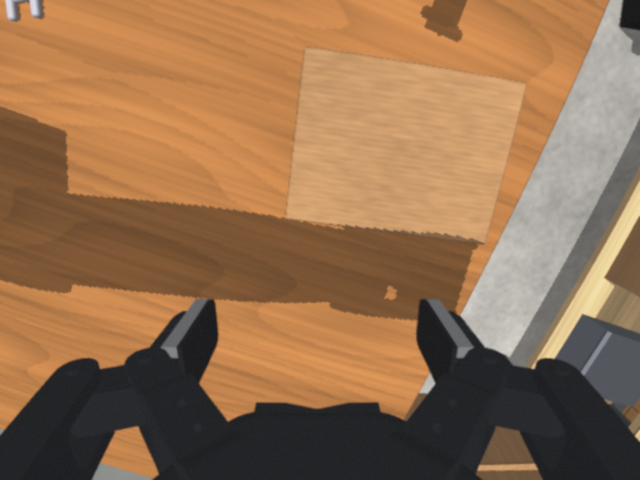

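The wrist view shows the fingers at the bottom, (200,330) and (440,330), over an empty board. The rows were refused, so I'll try again with every field filled in.

```bash
python3 -m jog '[{"grip":0,"x":0,"y":0,"z":0,"rx":0,"ry":0,"rz":6.5},{"grip":0,"x":0,"y":0,"z":0,"rx":0,"ry":0,"rz":6.5},{"grip":0,"x":0,"y":0,"z":0,"rx":0,"ry":0,"rz":6.5},{"grip":0,"x":0,"y":0,"z":0,"rx":0,"ry":0,"rz":6.5},{"grip":0,"x":0,"y":0,"z":0,"rx":0,"ry":0,"rz":6.5},{"grip":0,"x":0,"y":0,"z":0,"rx":0,"ry":0,"rz":6.5},{"grip":0,"x":-40,"y":-3,"z":0,"rx":0,"ry":0,"rz":0},{"grip":0,"x":-40,"y":-3,"z":0,"rx":0,"ry":0,"rz":0}]'
```

```text
time: 0.87
eef_pos: [0.2522, -0.5653, 0.4035]
tcp_rot: [-0.572, 0.82, 0.001, 0.0]
contact_force: [1.8, 0.3, 0.2]
opening: 1.002
```

```bash
python3 -m jog '[{"grip":0,"x":-40,"y":-3,"z":0,"rx":0,"ry":0,"rz":0},{"grip":0,"x":-40,"y":-3,"z":0,"rx":0,"ry":0,"rz":0},{"grip":0,"x":-40,"y":-3,"z":0,"rx":0,"ry":0,"rz":0},{"grip":0,"x":-40,"y":-3,"z":0,"rx":0,"ry":0,"rz":0},{"grip":0,"x":-40,"y":-3,"z":0,"rx":0,"ry":0,"rz":0},{"grip":0,"x":-40,"y":-3,"z":0,"rx":0,"ry":0,"rz":0},{"grip":0,"x":-40,"y":-3,"z":0,"rx":0,"ry":0,"rz":0},{"grip":0,"x":-40,"y":-3,"z":0,"rx":0,"ry":0,"rz":0}]'
python3 -m jog '[{"grip":0,"x":-40,"y":-3,"z":0,"rx":0,"ry":0,"rz":0},{"grip":0,"x":-40,"y":-3,"z":0,"rx":0,"ry":0,"rz":0},{"grip":0,"x":-40,"y":-3,"z":0,"rx":0,"ry":0,"rz":0},{"grip":0,"x":-40,"y":-3,"z":0,"rx":0,"ry":0,"rz":0},{"grip":0,"x":-40,"y":-3,"z":0,"rx":0,"ry":0,"rz":0},{"grip":0,"x":-40,"y":-3,"z":0,"rx":0,"ry":0,"rz":0},{"grip":0,"x":-40,"y":-3,"z":0,"rx":0,"ry":0,"rz":0},{"grip":0,"x":-34,"y":-2,"z":0,"rx":0,"ry":0,"rz":0}]'
python3 - <<'E'
from h import *
c=shot('wrist','w2');s=get_state();print(s['time'],s['eef_pos'],s['tcp_rot'],s['qpos'],s['contact_force'])
E
```

```text
time: 1.53
eef_pos: [0.385, -0.2706, 0.4047]
tcp_rot: [-0.573, 0.819, -0.0, 0.0]
contact_force: [0.3, 0.1, -0.2]
opening: 0.995
time: 2.2
eef_pos: [0.5142, 0.0172, 0.4048]
tcp_rot: [-0.574, 0.819, -0.0, 0.0]
contact_force: [0.7, -0.9, 0.0]
opening: 0.996
2.25 [0.51522761 0.02071564 0.40485257] [-0.57532169  0.81792385  0.00114639  0.00205365] [-0.15743967 -0.0695066   1.96372249  0.00475438  1.24602956  1.75664026] [-1.23379557  2.05263857  0.43531731]
```

View pics/w2.png

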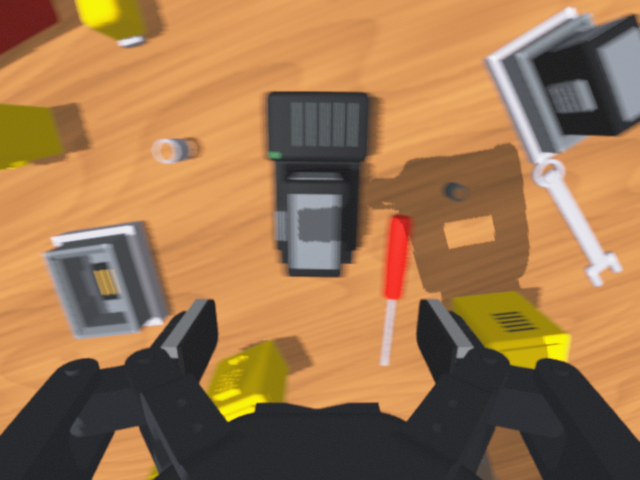

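The wrist view was taken while the arm was still settling. It shows the charger at (317,180) with the black pack in it, tab on the left at (281,222), and the bay at (105,280). I'll take a sharp one at rest.

```bash
python3 -m jog '[{"grip":0,"x":0,"y":0,"z":0,"rx":0,"ry":0,"rz":0},{"grip":0,"x":0,"y":0,"z":0,"rx":0,"ry":0,"rz":0}]'
python3 - <<'E'
from h import *
c=shot('wrist','w3');s=get_state();print(s['time'],s['eef_pos'],s['tcp_rot'],s['contact_force'])
crop('w3',250,80,390,290,3.8*.75,'c3');crop('w3',30,210,190,350,4.2,'c3b')
T=load('w3');print(-T['R'].T@T['t'])
E
```

```text
time: 2.42
eef_pos: [0.5137, 0.0153, 0.4044]
tcp_rot: [-0.574, 0.819, 0.0, -0.0]
contact_force: [-0.4, 0.4, -0.5]
opening: 0.998
2.4667 [0.51359099 0.01447568 0.40444626] [-5.73713258e-01  8.19056129e-01  6.05394006e-05 -3.89767208e-04] [0.15320119 0.35047712 0.10571472]
[ 0.58401315 -0.00915846  0.37374081]
```

View pics/c3.png

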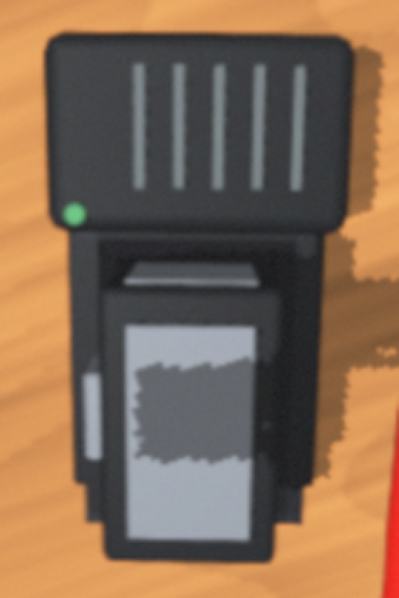

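View pics/c3b.png

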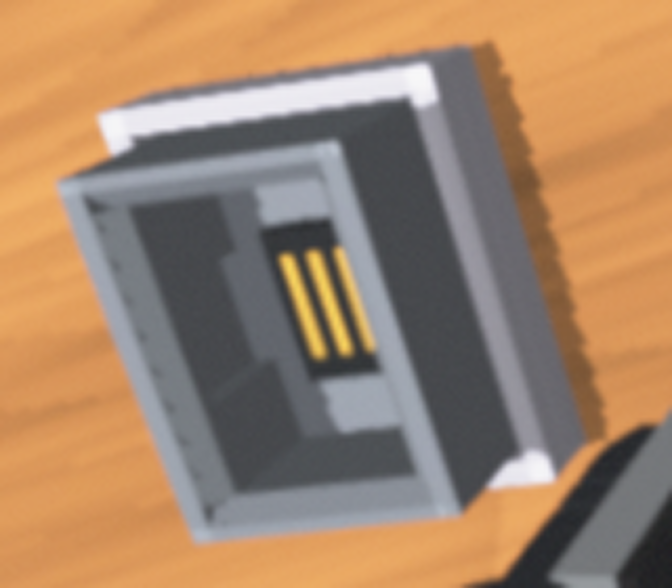

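```bash
cat > fit.py <<'E'
from h import *
from scipy.optimize import least_squares
T=load('top0');S=load('scene0');W=load('w3')
def cv(pts,u0,v0,s): return (np.array(pts,float)+.5)/s-.5+[u0,v0]
def box(x,y,yaw,z,L,Wd):
    c,s=np.cos(yaw),np.sin(yaw);l=np.array([[L,Wd],[L,-Wd],[-L,-Wd],[-L,Wd]])/2
    return np.c_[x+c*l[:,0]-s*l[:,1],y+s*l[:,0]+c*l[:,1],np.full(4,z)]
# order: +x+y, +x-y, -x-y, -x+y
obs={'W':(W,cv([(103,290),(282,290),(273,560),(105,560)],250,80,2.85))}
p=onz(W,obs['W'][1],.112);print('pack W',p[:,:2].round(4),p.mean(0).round(4),'yaw',np.degrees(np.arctan2(*(p[0]-p[3])[[1,0]])),np.degrees(np.arctan2(*(p[1]-p[2])[[1,0]])),[np.linalg.norm(p[i]-p[i-3]).round(4) for i in range(4)])
b=onz(W,cv([(45,36),(353,36),(345,230),(52,228)],250,80,2.85),.062);print('block',b[:,:2].round(4),b.mean(0),np.degrees(np.arctan2(*(b[0]-b[1])[[1,0]])))
d=onz(W,cv([(71,240),(323,240),(312,485),(78,485)],250,80,2.85),.048);print('dock',d[:,:2].round(4),d.mean(0))
# label in T,S
c_=[onz(T,cv([(200,240),(290,268),(225,432),(133,400)],290,180,5),.112).mean(0),onz(S,cv([(250,80),(340,92),(298,175),(212,162)],260,200,5),.112).mean(0)];print(c_)
R={'T':(T,cv([(195,85),(412,135),(322,445),(105,392)],155,205,6)),
'S':(S,cv([(418,318),(140,300),(143,97),(398,113)],400,215,7)),
'W':(W,cv([(60,183),(338,143),(462,515),(198,542)],30,210,4.2))}
def fun(q,ks): return np.concatenate([(px(R[k][0],box(q[0],q[1],q[2],q[3],.103,.077))-R[k][1]).ravel() for k in ks])
for ks in ('TSW','TS','TW','SW','W'):
    r=least_squares(fun,[.516,.266,-.2,.05],args=(ks,));print(ks,r.x.round(4),np.degrees(r.x[2]).round(2),np.sqrt((r.fun**2).mean()).round(2))
E
python3 fit.py
```

```text
pack W [[ 0.5597  0.0243]
 [ 0.5436 -0.0204]
 [ 0.4708  0.0063]
 [ 0.4873  0.052 ]] [0.5154 0.0156 0.112 ] yaw -20.865709124680656 -20.189734678018237 [np.float64(0.0476), np.float64(0.0775), np.float64(0.0485), np.float64(0.0775)]
block [[ 0.6315  0.0197]
 [ 0.6006 -0.0664]
 [ 0.547  -0.047 ]
 [ 0.5785  0.0387]] [ 0.58940879 -0.01374466  0.062     ] 70.22911570279919
dock [[ 0.5726  0.0365]
 [ 0.5447 -0.0409]
 [ 0.4655 -0.0117]
 [ 0.4933  0.0655]] [0.51903047 0.01232701 0.048     ]
[array([0.51599794, 0.01504476, 0.112     ]), array([0.51088627, 0.01444135, 0.112     ])]
TSW [ 0.5159  0.2664 -0.2094  0.0539] -12.0 0.92
TS [ 0.5164  0.2656 -0.2117  0.0526] -12.13 0.87
TW [ 0.5158  0.2662 -0.2075  0.0547] -11.89 1.04
SW [ 0.5155  0.2673 -0.2107  0.0532] -12.07 0.62
W [ 0.5147  0.2707 -0.2076  0.0498] -11.89 0.15
```

```bash
python3 -m jog '[{"grip":0,"x":-1,"y":-0.6,"z":20,"rx":0,"ry":0,"rz":0.3},{"grip":0,"x":0,"y":0,"z":35,"rx":0,"ry":0,"rz":0},{"grip":0,"x":0,"y":0,"z":35,"rx":0,"ry":0,"rz":0},{"grip":0,"x":0,"y":0,"z":30,"rx":0,"ry":0,"rz":0},{"grip":0,"x":0,"y":0,"z":20,"rx":0,"ry":0,"rz":0},{"grip":0,"x":0,"y":0,"z":10,"rx":0,"ry":0,"rz":0},{"grip":0,"x":0,"y":0,"z":0,"rx":0,"ry":0,"rz":0},{"grip":0,"x":0,"y":0,"z":0,"rx":0,"ry":0,"rz":0}]' 50
python3 - <<'E'
from h import *
shot('wrist','w4');shot('scene','s4');s=get_state();print(s['time'],s['eef_pos'],s['tcp_rot'],s['contact_force'])
a=cv2.imread('pics/w4.png')
crop('s4',240,100,380,320,2.7,'c4')
b=cv2.imread('pics/c4.png'); a=cv2.resize(a[60:460,150:490],None,fx=1.2,fy=1.2);h=max(a.shape[0],b.shape[0])
f=lambda i:cv2.copyMakeBorder(i,0,h-i.shape[0],0,0,cv2.BORDER_CONSTANT)
cv2.imwrite('pics/c4m.png',np.hstack([f(a),f(b)]))
E
```

```text
time: 3.13
eef_pos: [0.5149, 0.0145, 0.2552]
tcp_rot: [-0.571, 0.821, -0.0, 0.0]
contact_force: [0.6, 0.0, -0.0]
opening: 1.001
3.2333 [0.51557008 0.01481417 0.25676982] [-0.57116452  0.82083343 -0.00133497  0.00133398] [0.40083454 0.11944906 0.68757508]
```

View pics/c4m.png

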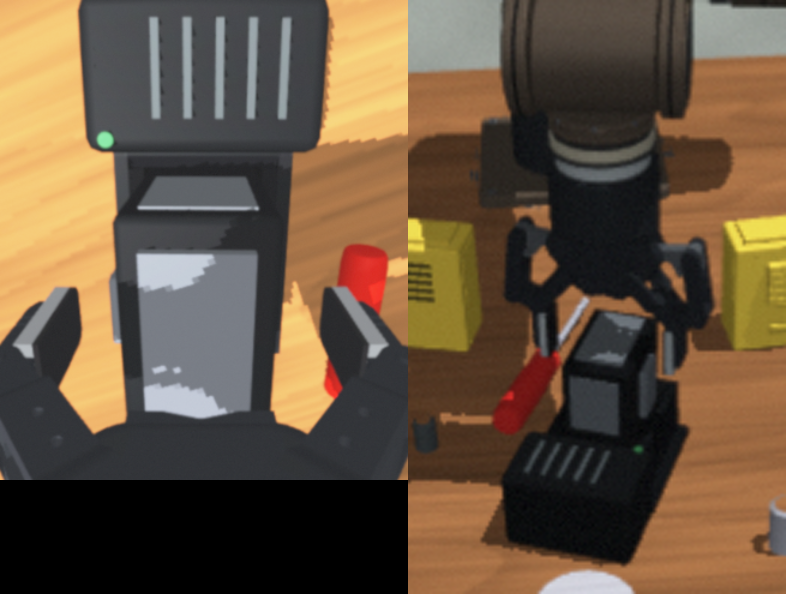

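The view shows the fingers straddling the pack, centred within about 1 mm, with the tab at (115,310) on the left. I'll go down 21 mm and close in steps.

```bash
python3 -m jog '[{"grip":0,"x":0,"y":0,"z":12,"rx":0,"ry":0,"rz":0},{"grip":0,"x":0,"y":0,"z":9,"rx":0,"ry":0,"rz":0},{"grip":0.2,"x":0,"y":0,"z":0,"rx":0,"ry":0,"rz":0},{"grip":0.3,"x":0,"y":0,"z":0,"rx":0,"ry":0,"rz":0},{"grip":0.35,"x":0,"y":0,"z":0,"rx":0,"ry":0,"rz":0}]' 50
python3 -m jog '[{"grip":0.4,"x":0,"y":0,"z":0,"rx":0,"ry":0,"rz":0},{"grip":0.5,"x":0,"y":0,"z":0,"rx":0,"ry":0,"rz":0},{"grip":0.6,"x":0,"y":0,"z":0,"rx":0,"ry":0,"rz":0},{"grip":0.6,"x":0,"y":0,"z":0,"rx":0,"ry":0,"rz":0}]' 50
python3 - <<'E'
from h import *
shot('wrist','w5');shot('scene','s5');s=get_state();print(s['time'],s['eef_pos'],s['tcp_rot'],s['contact_force'],s['wrist_torque'],s['opening']*85)
a=cv2.imread('pics/w5.png')
crop('s5',240,100,380,320,2.7,'c4')
b=cv2.imread('pics/c4.png'); a=cv2.resize(a[60:460,150:490],None,fx=1.2,fy=1.2);h=max(a.shape[0],b.shape[0])
f=lambda i:cv2.copyMakeBorder(i,0,h-i.shape[0],0,0,cv2.BORDER_CONSTANT)
cv2.imwrite('pics/c5m.png',np.hstack([f(a),f(b)]))
E
```

```text
time: 3.65
eef_pos: [0.5148, 0.0159, 0.2337]
tcp_rot: [-0.571, 0.821, 0.001, 0.001]
contact_force: [-0.6, 2.6, -1.1]
opening: 0.651
time: 3.98
eef_pos: [0.5149, 0.0151, 0.2353]
tcp_rot: [-0.572, 0.82, -0.0, -0.001]
contact_force: [-4.0, -1.3, 8.4]
opening: 0.582
4.0833 [0.51487    0.01505314 0.23529867] [-5.72009125e-01  8.20246293e-01 -2.33982356e-04 -1.23487420e-03] [-4.3770606  -1.08079384  8.35820681] [-0.29622425  0.86788047  0.02747572] 49.27302373302206
```

View pics/c5m.png

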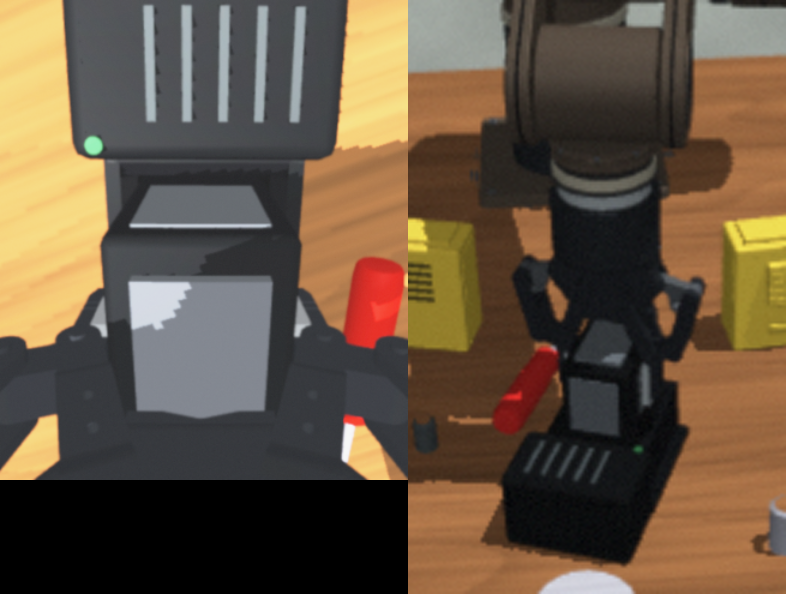

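The opening is 49.3 mm, so the tab is fully in and the side forces are small. Next I lift a little and check the force.

```bash
python3 -m jog '[{"grip":0.7,"x":0,"y":0,"z":-1.5,"rx":0,"ry":0,"rz":0},{"grip":0.7,"x":0,"y":0,"z":-1.5,"rx":0,"ry":0,"rz":0}]' 60
python3 -m jog '[{"grip":0.7,"x":0,"y":0,"z":-2,"rx":0,"ry":0,"rz":0},{"grip":0.7,"x":0,"y":0,"z":-2,"rx":0,"ry":0,"rz":0}]'
```

```text
time: 4.25
eef_pos: [0.5148, 0.0151, 0.238]
tcp_rot: [-0.572, 0.82, -0.0, -0.001]
contact_force: [-3.7, -1.1, 5.2]
opening: 0.575
time: 4.42
eef_pos: [0.5144, 0.0154, 0.2405]
tcp_rot: [-0.571, 0.821, -0.0, -0.0]
contact_force: [0.1, -0.5, -3.8]
opening: 0.581
```

```bash
python3 -m jog '[{"grip":0.7,"x":0,"y":0,"z":-6,"rx":0,"ry":0,"rz":0},{"grip":0.7,"x":0,"y":0,"z":-12,"rx":0,"ry":0,"rz":0},{"grip":0.7,"x":0,"y":0,"z":-15,"rx":0,"ry":0,"rz":0},{"grip":0.7,"x":0,"y":0,"z":-15,"rx":0,"ry":0,"rz":0},{"grip":0.7,"x":0,"y":0,"z":-15,"rx":0,"ry":0,"rz":0},{"grip":0.7,"x":0,"y":0,"z":-15,"rx":0,"ry":0,"rz":0},{"grip":0.7,"x":0,"y":0,"z":-12,"rx":0,"ry":0,"rz":0},{"grip":0.7,"x":0,"y":0,"z":-5,"rx":0,"ry":0,"rz":0}]'
python3 -m jog '[{"grip":0.7,"x":0,"y":0,"z":0,"rx":0,"ry":0,"rz":0},{"grip":0.7,"x":0,"y":0,"z":0,"rx":0,"ry":0,"rz":0},{"grip":0.7,"x":0,"y":0,"z":0,"rx":0,"ry":0,"rz":0}]'
python3 - <<'E'
from h import *
shot('wrist','w6');shot('scene','s6');s=get_state();print(s['time'],s['eef_pos'],s['tcp_rot'],s['contact_force'],s['wrist_torque'],s['opening']*85)
a=cv2.imread('pics/w6.png')
crop('s6',240,100,380,320,2.7,'c4')
b=cv2.imread('pics/c4.png'); a=cv2.resize(a[60:460,150:490],None,fx=1.2,fy=1.2);h=max(a.shape[0],b.shape[0])
f=lambda i:cv2.copyMakeBorder(i,0,h-i.shape[0],0,0,cv2.BORDER_CONSTANT)
cv2.imwrite('pics/c6m.png',np.hstack([f(a),f(b)]))
E
```

```text
time: 5.08
eef_pos: [0.5151, 0.0155, 0.3383]
tcp_rot: [-0.572, 0.821, -0.001, 0.001]
contact_force: [0.4, -0.1, -3.2]
opening: 0.578
time: 5.33
eef_pos: [0.5143, 0.0155, 0.3346]
tcp_rot: [-0.572, 0.821, 0.001, -0.001]
contact_force: [-0.0, -0.1, -4.7]
opening: 0.577
5.4333 [0.51431462 0.01550074 0.33445143] [-0.57151033  0.82059399  0.00086062 -0.00083844] [ 0.41308771 -0.2826622  -3.7031332 ] [-0.04239165  0.06920451 -0.0151743 ] 49.13049778551455
```

View pics/c6m.png

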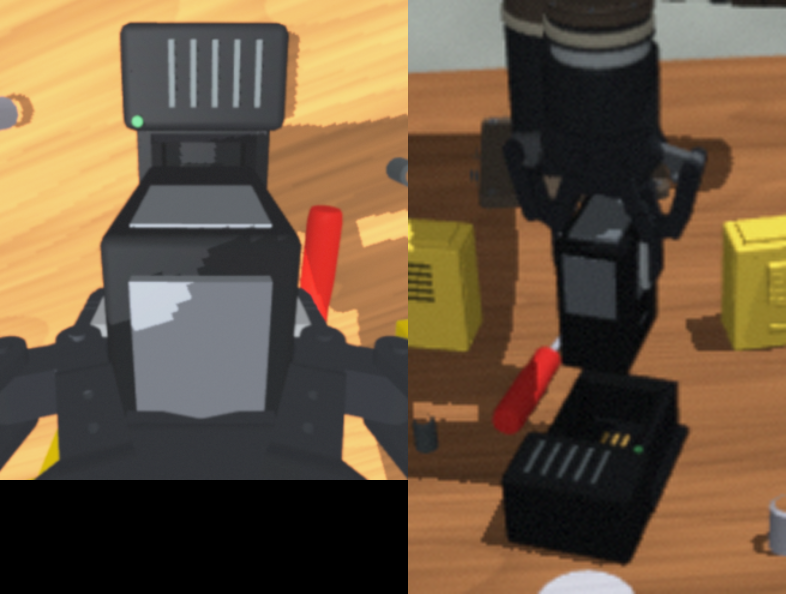

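The pack hangs clear, its grip is unchanged (top front edge at row 240 as before), and the charger well is empty. Next I raise it, turn it to the bay's yaw and stop short of the bay to look.

```bash
python3 -m jog '[{"grip":0.7,"x":0,"y":0,"z":-15,"rx":0,"ry":0,"rz":-3},{"grip":0.7,"x":-10,"y":5,"z":-15,"rx":0,"ry":0,"rz":-3},{"grip":0.7,"x":-24,"y":12,"z":-10,"rx":0,"ry":0,"rz":-2.3},{"grip":0.7,"x":-32,"y":16,"z":0,"rx":0,"ry":0,"rz":0},{"grip":0.7,"x":-35,"y":18,"z":0,"rx":0,"ry":0,"rz":0},{"grip":0.7,"x":-35,"y":18,"z":0,"rx":0,"ry":0,"rz":0},{"grip":0.7,"x":-35,"y":18,"z":0,"rx":0,"ry":0,"rz":0},{"grip":0.7,"x":-35,"y":18,"z":0,"rx":0,"ry":0,"rz":0}]'
python3 -m jog '[{"grip":0.7,"x":-25,"y":15,"z":0,"rx":0,"ry":0,"rz":0},{"grip":0.7,"x":-12,"y":8,"z":0,"rx":0,"ry":0,"rz":0},{"grip":0.7,"x":-3,"y":2,"z":0,"rx":0,"ry":0,"rz":0},{"grip":0.7,"x":0,"y":0,"z":0,"rx":0,"ry":0,"rz":0},{"grip":0.7,"x":0,"y":0,"z":0,"rx":0,"ry":0,"rz":0},{"grip":0.7,"x":0,"y":0,"z":0,"rx":0,"ry":0,"rz":0}]'
python3 - <<'E'
from h import *
shot('wrist','w7');s=get_state();print(s['time'],s['eef_pos'],s['tcp_rot'],s['contact_force'],s['wrist_torque'],s['opening']*85)
E
```

```text
time: 6.1
eef_pos: [0.4559, 0.2408, 0.3749]
tcp_rot: [-0.629, 0.777, 0.0, -0.001]
contact_force: [0.8, -0.5, -4.3]
opening: 0.579
time: 6.6
eef_pos: [0.4411, 0.2827, 0.3754]
tcp_rot: [-0.629, 0.777, -0.0, -0.0]
contact_force: [0.6, -1.4, -3.6]
opening: 0.577
6.65 [0.44120417 0.28256077 0.37550299] [-6.28752322e-01  7.77605585e-01 -1.12391896e-04 -2.42428446e-04] [ 0.24183194  0.26181678 -4.23648018] [-0.01214158 -0.0409686   0.01737654] 49.10293023163111
```

View pics/w7.png

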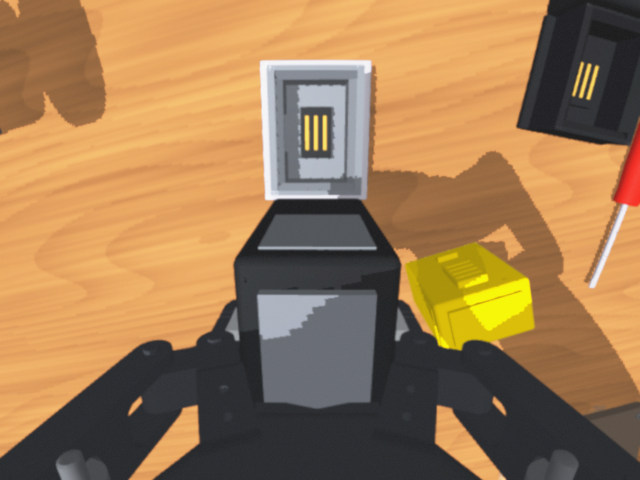

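Run:
```python
from h import *
crop('w7',240,45,400,215,3.5,'c7')
crop('w7',220,195,420,285,4,'c7p')
```

```text
(no output)
```

View pics/c7.png

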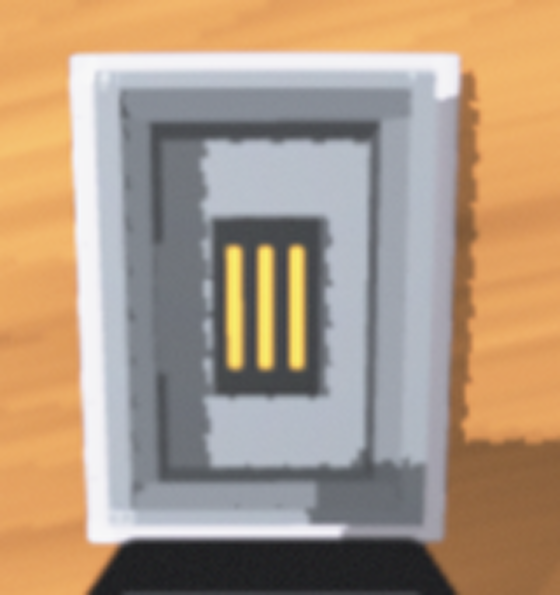

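View pics/c7p.png

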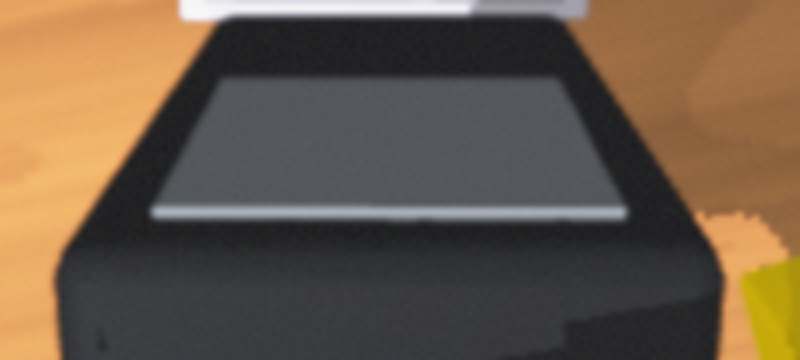

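```bash
cat > fit2.py <<'E'
from fit import box,cv
from h import *
from scipy.optimize import least_squares
W=load('w7'); from scipy.spatial.transform import Rotation as Ro
tcp=np.array([0.44120417,0.28256077,0.37550299]);q=[-6.28752322e-01,7.77605585e-01,-1.12391896e-04,-2.42428446e-04]
M=Ro.from_quat(q).as_matrix();print('toolx ang',np.degrees(np.arctan2(M[1,0],M[0,0])))
inn=cv([(152,122),(378,122),(370,478),(160,478)],240,45,3.5)
mou=cv([(122,92),(410,92),(400,506),(132,506)],240,45,3.5)
def fun(p,zf=None):
    z=p[3] if zf is None else zf
    return np.r_[(px(W,box(p[0],p[1],p[2],z-.006,.083,.053))-inn).ravel(),(px(W,box(p[0],p[1],p[2],z,.095,.065))-mou).ravel()]
for zf in (None,.051,.054,.057):
    r=least_squares(fun,[.516,.266,-.2,.05],args=(zf,));print(zf,r.x.round(4),np.degrees(r.x[2]).round(2),np.sqrt((r.fun**2).mean()).round(2));
    rr=r.x-0; d=np.r_[rr[:2]-tcp[:2],0]@M; print(' bay centre in tool axes mm',(1000*d).round(2))
ob=cv([(62,252),(717,252),(568,17),(223,17)],220,195,4)
def pk(p):
    dx,dy,dz,g=p; P=np.array([[-.025,-.04,.05],[.025,-.04,.05],[.025,-.04,-.05],[-.025,-.04,-.05]]) # tool x,-y face; z up
    c,s=np.cos(g),np.sin(g); P=np.c_[c*P[:,0]-s*P[:,1]+dx,s*P[:,0]+c*P[:,1]+dy,.173-P[:,2]+dz]
    return (px(W,P@M.T+tcp)-ob).ravel()
r=least_squares(pk,[0,0,0,0]);print('pack off tool',r.x[:3]*1000,np.degrees(r.x[3]),r.fun.round(1))
E
python3 fit2.py | tail -10
```

```text
toolx ang -102.0837327709283
None [ 0.5165  0.2684 -0.2097  0.0482] -12.01 0.33
 bay centre in tool axes mm [-1.940e+00 -7.657e+01 -1.000e-02]
0.051 [ 0.5164  0.2684 -0.2097  0.05  ] -12.01 0.54
 bay centre in tool axes mm [-1.930e+00 -7.648e+01 -1.000e-02]
0.054 [ 0.5163  0.2684 -0.2097  0.05  ] -12.01 0.97
 bay centre in tool axes mm [-1.920e+00 -7.639e+01 -1.000e-02]
0.057 [ 0.5162  0.2685 -0.2097  0.05  ] -12.01 1.43
 bay centre in tool axes mm [-1.91e+00 -7.63e+01 -1.00e-02]
pack off tool [-0.630724    1.51466355  6.32764978] -0.09299816801122189 [ 0.6  0.   0.7  0.  -1.5 -0.  -1.  -0.1]
```

```bash
python3 -m jog '[{"grip":0.7,"x":0,"y":-10,"z":0,"rx":0,"ry":0,"rz":0},{"grip":0.7,"x":0,"y":-20,"z":0,"rx":0,"ry":0,"rz":0},{"grip":0.7,"x":-0.5,"y":-22,"z":10,"rx":0,"ry":0,"rz":0},{"grip":0.7,"x":-0.5,"y":-16,"z":20,"rx":0,"ry":0,"rz":0},{"grip":0.7,"x":0,"y":-7,"z":20,"rx":0,"ry":0,"rz":0},{"grip":0.7,"x":0,"y":-2.5,"z":18,"rx":0,"ry":0,"rz":0},{"grip":0.7,"x":0,"y":0,"z":10,"rx":0,"ry":0,"rz":0},{"grip":0.7,"x":0,"y":0,"z":5,"rx":0,"ry":0,"rz":0}]'
python3 -m jog '[{"grip":0.7,"x":0,"y":0,"z":0,"rx":0,"ry":0,"rz":0},{"grip":0.7,"x":0,"y":0,"z":0,"rx":0,"ry":0,"rz":0},{"grip":0.7,"x":0,"y":0,"z":0,"rx":0,"ry":0,"rz":0}]'
python3 - <<'E'
from h import *
shot('top','t8');shot('scene','s8');s=get_state();print(s['time'],s['eef_pos'],s['tcp_rot'],s['contact_force'],s['wrist_torque'],s['opening']*85)
crop('s8',370,130,520,310,3.2,'a');crop('t8',130,160,260,310,3.8,'b')
a=cv2.imread('pics/a.png');b=cv2.imread('pics/b.png')[:576]
h=max(a.shape[0],b.shape[0]);f=lambda i:cv2.copyMakeBorder(i,0,h-i.shape[0],0,0,cv2.BORDER_CONSTANT)
m=np.hstack([f(a),f(b)]);print(m.shape);cv2.imwrite('pics/c8.png',cv2.resize(m,None,fx=.8,fy=.8))
E
```

```text
time: 7.32
eef_pos: [0.5169, 0.2673, 0.2904]
tcp_rot: [-0.629, 0.778, 0.001, -0.002]
contact_force: [-0.7, 0.3, -3.3]
opening: 0.579
time: 7.57
eef_pos: [0.5171, 0.2686, 0.2944]
tcp_rot: [-0.629, 0.777, -0.001, 0.001]
contact_force: [-0.4, 1.0, -3.4]
opening: 0.581
7.6667 [0.51699466 0.26869696 0.29437149] [-6.29538895e-01  7.76967635e-01 -5.33748092e-04  1.33779330e-03] [-0.08504509 -1.47287885 -3.3394195 ] [ 0.04010957 -0.02185319  0.01130363] 49.44927563420315
(576, 974, 3)
```

View pics/c8.png

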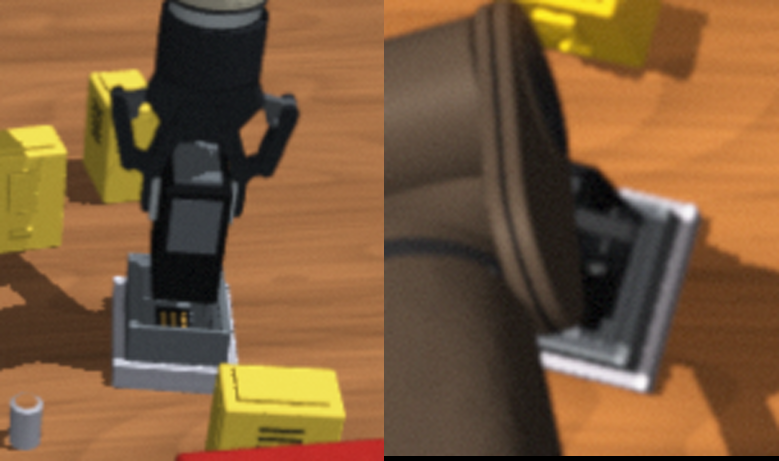

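Run:
```python
from h import *
crop('s8',405,185,475,285,7,'c8s')
c=load('s8')
```

```text
(no output)
```

View pics/c8s.png

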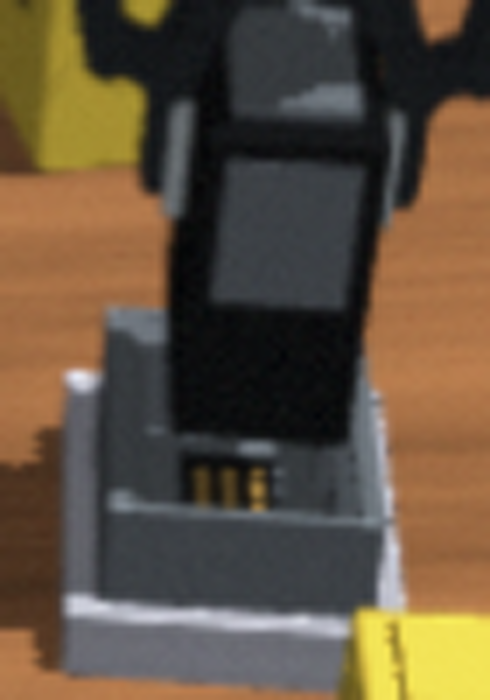

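Run:
```python
from h import *
from fit import cv
S=load('s8')
a=np.radians(-12.05);ex=np.array([np.cos(a),np.sin(a)]);ey=np.array([-ex[1],ex[0]])
r=onz(S,cv([(106,505),(383,525)],405,185,7),.053)[:,:2]
for z in (.066,.0714):
    p=onz(S,cv([(173,431),(348,444)],405,185,7),z)[:,:2]
    print(z,p.mean(0)-.04*ex,np.linalg.norm(p[0]-p[1]),np.degrees(np.arctan2(*(p[1]-p[0])[::-1])),'rel y mm',1000*(p.mean(0)-r.mean(0))@ey,'rel x',1000*((p.mean(0)-.04*ex)-(r.mean(0)-.0515*ex))@ex)
print('bay',r.mean(0)-.0515*ex,np.linalg.norm(r[0]-r[1]),np.degrees(np.arctan2(*(r[1]-r[0])[::-1])))
```

```text
pack W [[ 0.5597  0.0243]
 [ 0.5436 -0.0204]
 [ 0.4708  0.0063]
 [ 0.4873  0.052 ]] [0.5154 0.0156 0.112 ] yaw -20.865709124680656 -20.189734678018237 [np.float64(0.0476), np.float64(0.0775), np.float64(0.0485), np.float64(0.0775)]
block [[ 0.6315  0.0197]
 [ 0.6006 -0.0664]
 [ 0.547  -0.047 ]
 [ 0.5785  0.0387]] [ 0.58940879 -0.01374466  0.062     ] 70.22911570279919
dock [[ 0.5726  0.0365]
 [ 0.5447 -0.0409]
 [ 0.4655 -0.0117]
 [ 0.4933  0.0655]] [0.51903047 0.01232701 0.048     ]
[array([0.51599794, 0.01504476, 0.112     ]), array([0.51088627, 0.01444135, 0.112     ])]
TSW [ 0.5159  0.2664 -0.2094  0.0539] -12.0 0.92
TS [ 0.5164  0.2656 -0.2117  0.0526] -12.13 0.87
TW [ 0.5158  0.2662 -0.2075  0.0547] -11.89 1.04
SW [ 0.5155  0.2673 -0.2107  0.0532] -12.07 0.62
W [ 0.5147  0.2707 -0.2076  0.0498] -11.89 0.15
0.066 [0.50735456 0.27106408] 0.04896362489119019 76.87475395737589 rel y mm 3.915562145817996 rel x -8.099416158489444
0.0714 [0.51456746 0.26863221] 0.04853694073284947 76.87475395737593 rel y mm 3.0430832282909517 rel x -0.5377619319063011
bay [0.51445808 0.26554391] 0.07695421525224419 77.28002101310041
```

```bash
python3 -m jog '[{"grip":0.7,"x":1,"y":0,"z":5,"rx":0,"ry":0,"rz":0},{"grip":0.7,"x":1,"y":0,"z":5,"rx":0,"ry":0,"rz":0},{"grip":0.7,"x":0,"y":0,"z":5,"rx":0,"ry":0,"rz":0}]'
for i in 1; do python3 -m jog '[{"grip":0.7,"x":0,"y":0,"z":2,"rx":0,"ry":0,"rz":0},{"grip":0.7,"x":0,"y":0,"z":2,"rx":0,"ry":0,"rz":0}]'; done
python3 -m jog '[{"grip":0.7,"x":0,"y":0,"z":2,"rx":0,"ry":0,"rz":0},{"grip":0.7,"x":0,"y":0,"z":2,"rx":0,"ry":0,"rz":0}]'
```

```text
time: 7.92
eef_pos: [0.5161, 0.2664, 0.2775]
tcp_rot: [-0.629, 0.777, -0.0, 0.0]
contact_force: [0.2, -0.5, -3.8]
opening: 0.583
time: 8.08
eef_pos: [0.516, 0.2664, 0.2728]
tcp_rot: [-0.629, 0.777, 0.0, -0.001]
contact_force: [0.2, 0.1, -4.3]
opening: 0.577
time: 8.25
eef_pos: [0.5163, 0.2665, 0.2695]
tcp_rot: [-0.629, 0.777, -0.0, 0.0]
contact_force: [0.4, -0.6, -2.7]
opening: 0.577
```

```bash
python3 -m jog '[{"grip":0.7,"x":0,"y":0,"z":2,"rx":0,"ry":0,"rz":0},{"grip":0.7,"x":0,"y":0,"z":2,"rx":0,"ry":0,"rz":0}]'
python3 -m jog '[{"grip":0.7,"x":0,"y":0,"z":2,"rx":0,"ry":0,"rz":0},{"grip":0.7,"x":0,"y":0,"z":2,"rx":0,"ry":0,"rz":0}]'
python3 -m jog '[{"grip":0.7,"x":0,"y":0,"z":2,"rx":0,"ry":0,"rz":0}]'
```

```text
time: 8.42
eef_pos: [0.5164, 0.2665, 0.2657]
tcp_rot: [-0.629, 0.777, -0.0, 0.0]
contact_force: [1.3, -0.1, -3.0]
opening: 0.582
time: 8.58
eef_pos: [0.5163, 0.2665, 0.2616]
tcp_rot: [-0.629, 0.777, -0.0, 0.0]
contact_force: [0.2, -0.1, -4.4]
opening: 0.579
time: 8.67
eef_pos: [0.5163, 0.2665, 0.2596]
tcp_rot: [-0.629, 0.777, -0.0, 0.0]
contact_force: [-0.6, -0.1, -3.9]
opening: 0.58
```

```bash
python3 -m jog '[{"grip":0.7,"x":0,"y":0,"z":2,"rx":0,"ry":0,"rz":0},{"grip":0.7,"x":0,"y":0,"z":2,"rx":0,"ry":0,"rz":0},{"grip":0.7,"x":0,"y":0,"z":2,"rx":0,"ry":0,"rz":0}]'
python3 -m jog '[{"grip":0.7,"x":0,"y":0,"z":2,"rx":0,"ry":0,"rz":0},{"grip":0.7,"x":0,"y":0,"z":2,"rx":0,"ry":0,"rz":0},{"grip":0.7,"x":0,"y":0,"z":2,"rx":0,"ry":0,"rz":0}]'
python3 -m jog '[{"grip":0.7,"x":0,"y":0,"z":1,"rx":0,"ry":0,"rz":0},{"grip":0.7,"x":0,"y":0,"z":1,"rx":0,"ry":0,"rz":0}]'
```

```text
time: 8.92
eef_pos: [0.5163, 0.2665, 0.2535]
tcp_rot: [-0.629, 0.777, 0.0, -0.0]
contact_force: [-0.1, -0.7, -3.5]
opening: 0.58
time: 9.17
eef_pos: [0.5163, 0.2665, 0.2475]
tcp_rot: [-0.629, 0.777, -0.0, 0.0]
contact_force: [0.4, -0.1, -3.7]
opening: 0.575
time: 9.33
eef_pos: [0.5163, 0.2665, 0.2455]
tcp_rot: [-0.629, 0.777, 0.0, -0.0]
contact_force: [1.0, -0.6, -3.3]
opening: 0.576
```

```bash
python3 -m jog '[{"grip":0.7,"x":0,"y":0,"z":1,"rx":0,"ry":0,"rz":0},{"grip":0.7,"x":0,"y":0,"z":1,"rx":0,"ry":0,"rz":0}]' | grep -E 'eef|force'
python3 -m jog '[{"grip":0.7,"x":0,"y":0,"z":1,"rx":0,"ry":0,"rz":0},{"grip":0.7,"x":0,"y":0,"z":1,"rx":0,"ry":0,"rz":0}]' | grep -E 'eef|force'
python3 -m jog '[{"grip":0.7,"x":0,"y":0,"z":1,"rx":0,"ry":0,"rz":0},{"grip":0.7,"x":0,"y":0,"z":0.5,"rx":0,"ry":0,"rz":0}]' | grep -E 'eef|force'
python3 -m jog '[{"grip":0.7,"x":0,"y":0,"z":1,"rx":0,"ry":0,"rz":0},{"grip":0.7,"x":0,"y":0,"z":0.5,"rx":0,"ry":0,"rz":0}]' | grep -E 'eef|force|open'
```

```text
eef_pos: [0.5164, 0.2665, 0.2441]
contact_force: [-1.2, -0.9, -0.3]
eef_pos: [0.5164, 0.2665, 0.2423]
contact_force: [-2.3, -1.4, -0.1]
eef_pos: [0.5164, 0.2665, 0.2409]
contact_force: [-3.0, -1.0, 3.9]
eef_pos: [0.5165, 0.2665, 0.2394]
contact_force: [-3.6, -1.4, 6.0]
opening: 0.581
```

```bash
python3 -m jog '[{"grip":0.7,"x":0,"y":0,"z":1,"rx":0,"ry":0,"rz":0},{"grip":0.7,"x":0,"y":0,"z":0,"rx":0,"ry":0,"rz":0}]' | grep -E 'eef|force'
python3 -m jog '[{"grip":0.7,"x":0,"y":0,"z":1,"rx":0,"ry":0,"rz":0},{"grip":0.7,"x":0,"y":0,"z":0,"rx":0,"ry":0,"rz":0}]' | grep -E 'eef|force'
python3 -m jog '[{"grip":0.7,"x":0,"y":0,"z":1,"rx":0,"ry":0,"rz":0},{"grip":0.7,"x":0,"y":0,"z":0,"rx":0,"ry":0,"rz":0}]' | grep -E 'eef|force|open'
```

```text
eef_pos: [0.5165, 0.2665, 0.2385]
contact_force: [-4.0, -2.2, 7.1]
eef_pos: [0.5165, 0.2665, 0.2377]
contact_force: [-4.7, -2.2, 6.6]
eef_pos: [0.5165, 0.2666, 0.2369]
contact_force: [-5.1, -2.9, 8.9]
opening: 0.577
```

```bash
python3 -m jog '[{"grip":0.7,"x":0,"y":0,"z":1,"rx":0,"ry":0,"rz":0},{"grip":0.7,"x":0,"y":0,"z":0,"rx":0,"ry":0,"rz":0}]' | grep -E 'eef|force'
python3 -m jog '[{"grip":0.7,"x":0,"y":0,"z":0.7,"rx":0,"ry":0,"rz":0},{"grip":0.7,"x":0,"y":0,"z":0,"rx":0,"ry":0,"rz":0}]' | grep -E 'eef|force'
python3 -m jog '[{"grip":0.7,"x":0,"y":0,"z":0.7,"rx":0,"ry":0,"rz":0},{"grip":0.7,"x":0,"y":0,"z":0,"rx":0,"ry":0,"rz":0}]' | grep -E 'eef|force|open'
```

```text
eef_pos: [0.5166, 0.2666, 0.2361]
contact_force: [-4.8, -2.3, 8.7]
eef_pos: [0.5166, 0.2666, 0.2356]
contact_force: [-4.5, -2.0, 11.0]
eef_pos: [0.5166, 0.2666, 0.2352]
contact_force: [-4.7, -2.0, 10.0]
opening: 0.581
```

Run:
```python
from h import *
shot('wrist','w9');shot('scene','s9');s=get_state();print(s['time'],s['eef_pos'],s['contact_force'],s['wrist_torque'])
crop('s9',405,185,475,285,6,'a');crop('w9',200,150,440,400,2.4,'b');
a=cv2.imread('pics/a.png');b=cv2.imread('pics/b.png');m=np.hstack([a[:600],b]) if 0 else None
h=600;f=lambda i:cv2.copyMakeBorder(i[:600],0,h-i[:600].shape[0],0,0,cv2.BORDER_CONSTANT)
m=np.hstack([f(a),f(b)]);print(m.shape);cv2.imwrite('pics/c9.png',m[:,:800])
```

```text
11.1 [0.51660504 0.26658622 0.23518165] [-5.57381449 -2.43606904 10.52936071] [-0.48449769  1.08607526  0.00308439]
(600, 996, 3)
```

View pics/c9.png

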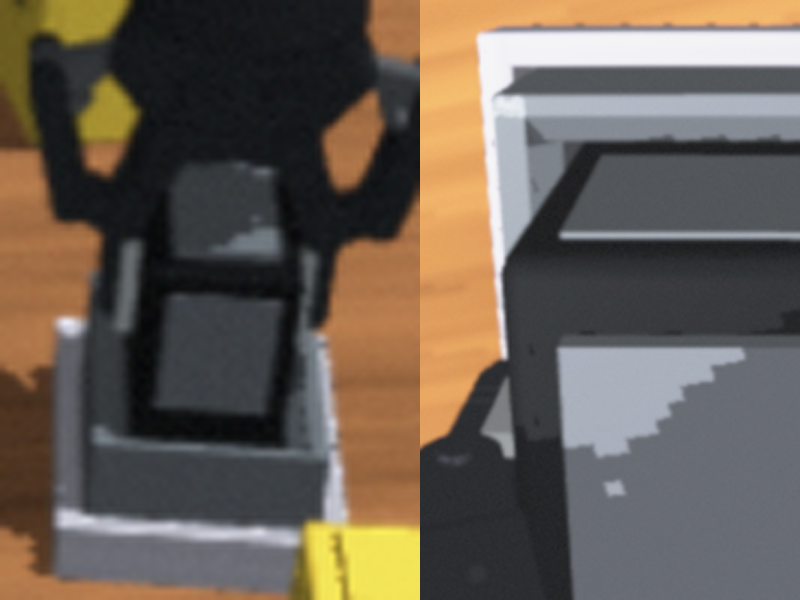

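```bash
python3 - <<'E' 2>/dev/null | tail -4
from h import *
from fit import cv,box
from scipy.optimize import brentq
S=load('s9')
def zof(uv,xy): # z at which vertical line through xy hits row
    return brentq(lambda z: px(S,[[xy[0],xy[1],z]])[0,1]-uv[1],-.1,.3)
a=-.21
B=box(.516,.2665,a,.05,.103,.077)
for nm,l,r,s in (('before',(106,505),(383,525),7),('now',(92,439),(326,461),6)):
    R=cv([l,r],405,185,s); print(nm,'rim',zof(R[1],B[0]),zof(R[0],B[1]))
P=box(.5166,.2665,a,.05,.08,.05)
R=cv([(145,263),(302,272)],405,185,6);print('pack top now',zof(R[1],P[0]),zof(R[0],P[1]))
R=cv([(195,128),(388,135)],405,185,7);P=box(.517,.268,a,.05,.08,.05);print('pack top s8',zof(R[1],P[0]),zof(R[0],P[1]))
E
```

```text
before rim 0.05375033660257762 0.05443266952495151
now rim 0.04920489126716114 0.051878989886542375
pack top now 0.11541595016810173 0.11519166580080166
pack top s8 0.17364466812713963 0.17247588711717127
```

```bash
python3 -m jog '[{"grip":0.7,"x":0,"y":0,"z":1,"rx":0,"ry":0,"rz":0},{"grip":0.7,"x":0,"y":0,"z":0,"rx":0,"ry":0,"rz":0}]' | grep -E 'eef|force'
python3 -m jog '[{"grip":0.7,"x":0,"y":0,"z":1,"rx":0,"ry":0,"rz":0},{"grip":0.7,"x":0,"y":0,"z":0,"rx":0,"ry":0,"rz":0}]' | grep -E 'eef|force|open'
```

```text
eef_pos: [0.5167, 0.2667, 0.2351]
contact_force: [-7.9, -2.9, 15.3]
eef_pos: [0.5169, 0.2667, 0.2351]
contact_force: [-11.1, -4.6, 19.8]
opening: 0.578
```

The stop is now stiff: z holds at 0.2351 and the reaction is about 24 N, so the pack is on the floor. I'll release the tab in small steps.

```bash
python3 -m jog '[{"grip":0.41,"x":0,"y":0,"z":0,"rx":0,"ry":0,"rz":0},{"grip":0.40,"x":0,"y":0,"z":0,"rx":0,"ry":0,"rz":0}]'
python3 -m jog '[{"grip":0.385,"x":0,"y":0,"z":0,"rx":0,"ry":0,"rz":0},{"grip":0.37,"x":0,"y":0,"z":0,"rx":0,"ry":0,"rz":0}]'
python3 -m jog '[{"grip":0.35,"x":0,"y":0,"z":0,"rx":0,"ry":0,"rz":0},{"grip":0.33,"x":0,"y":0,"z":0,"rx":0,"ry":0,"rz":0}]'
python3 - <<'E'
from h import *
shot('wrist','w10');shot('scene','s10');s=get_state();print(s['time'],s['eef_pos'],s['contact_force'],s['wrist_torque'])
crop('s10',405,185,475,285,6,'a');crop('w10',200,150,440,400,2.4,'b');
a=cv2.imread('pics/a.png');b=cv2.imread('pics/b.png')
f=lambda i:cv2.copyMakeBorder(i[:600],0,600-i[:600].shape[0],0,0,cv2.BORDER_CONSTANT)
m=np.hstack([f(a),f(b)]);cv2.imwrite('pics/c10.png',cv2.resize(m,None,fx=.8,fy=.8))
E
```

```text
time: 11.6
eef_pos: [0.5168, 0.2669, 0.2346]
tcp_rot: [-0.629, 0.777, 0.0, 0.0]
contact_force: [-8.7, -2.3, 15.6]
opening: 0.596
time: 11.77
eef_pos: [0.517, 0.2674, 0.2342]
tcp_rot: [-0.629, 0.777, 0.0, 0.002]
contact_force: [-6.3, 1.8, 12.8]
opening: 0.627
time: 11.93
eef_pos: [0.5172, 0.2676, 0.2333]
tcp_rot: [-0.629, 0.777, -0.0, 0.004]
contact_force: [0.1, 4.1, 1.6]
opening: 0.669
12.0333 [0.51727349 0.26742687 0.23280808] [1.45935767 6.01308716 3.62660037] [ 0.83892591 -0.10808565  0.02891235]
```

View pics/c10.png

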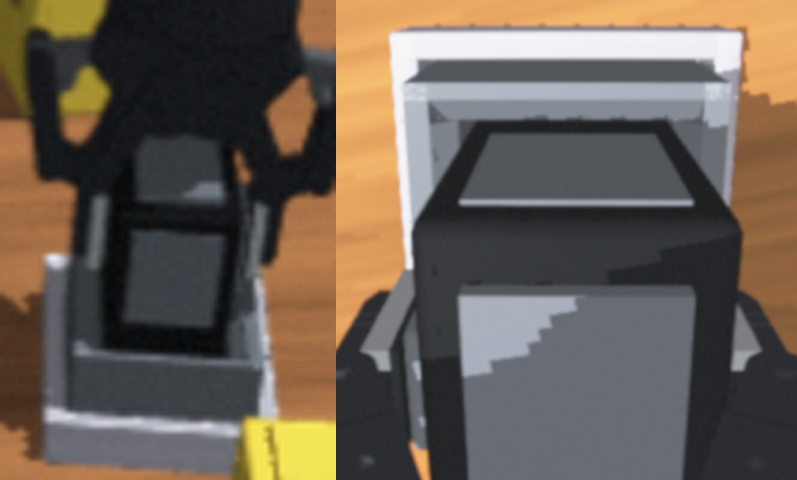

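The tab is coming out with the finger, and the pack sits at the same depth in the well. Now I open fully, lift off and check.

```bash
python3 -m jog '[{"grip":0.25,"x":0,"y":0,"z":-1,"rx":0,"ry":0,"rz":0},{"grip":0.15,"x":0,"y":0,"z":-1,"rx":0,"ry":0,"rz":0},{"grip":0,"x":0,"y":0,"z":-1,"rx":0,"ry":0,"rz":0},{"grip":0,"x":0,"y":0,"z":0,"rx":0,"ry":0,"rz":0},{"grip":0,"x":0,"y":0,"z":0,"rx":0,"ry":0,"rz":0}]'
python3 -m jog '[{"grip":0,"x":0,"y":0,"z":-10,"rx":0,"ry":0,"rz":0},{"grip":0,"x":0,"y":0,"z":-25,"rx":0,"ry":0,"rz":0},{"grip":0,"x":0,"y":0,"z":-30,"rx":0,"ry":0,"rz":0},{"grip":0,"x":0,"y":0,"z":-25,"rx":0,"ry":0,"rz":0},{"grip":0,"x":0,"y":0,"z":-10,"rx":0,"ry":0,"rz":0},{"grip":0,"x":0,"y":0,"z":0,"rx":0,"ry":0,"rz":0},{"grip":0,"x":0,"y":0,"z":0,"rx":0,"ry":0,"rz":0},{"grip":0,"x":0,"y":0,"z":0,"rx":0,"ry":0,"rz":0}]'
python3 - <<'E'
from h import *
shot('wrist','w11');shot('scene','s11');s=get_state();print(s['time'],s['eef_pos'],s['tcp_rot'],s['contact_force'])
crop('s11',405,185,475,285,6,'a');crop('w11',220,100,420,350,2.4,'b');
a=cv2.imread('pics/a.png');b=cv2.imread('pics/b.png')[:600]
m=np.hstack([a,b])[:,:];print(m.shape);cv2.imwrite('pics/c11.png',m[:,:800])
E
```

```text
time: 12.45
eef_pos: [0.5162, 0.2661, 0.2338]
tcp_rot: [-0.629, 0.777, 0.0, -0.001]
contact_force: [0.6, 0.4, 0.4]
opening: 0.997
time: 13.12
eef_pos: [0.5156, 0.2662, 0.3323]
tcp_rot: [-0.629, 0.777, 0.001, -0.002]
contact_force: [-0.8, -0.0, -1.0]
opening: 1.002
13.2167 [0.51566926 0.26623285 0.3318805 ] [-6.29367717e-01  7.77104724e-01  7.70165857e-04 -1.98295724e-03] [0.34803653 0.58563176 0.18139087]
(600, 900, 3)
```

View pics/c11.png

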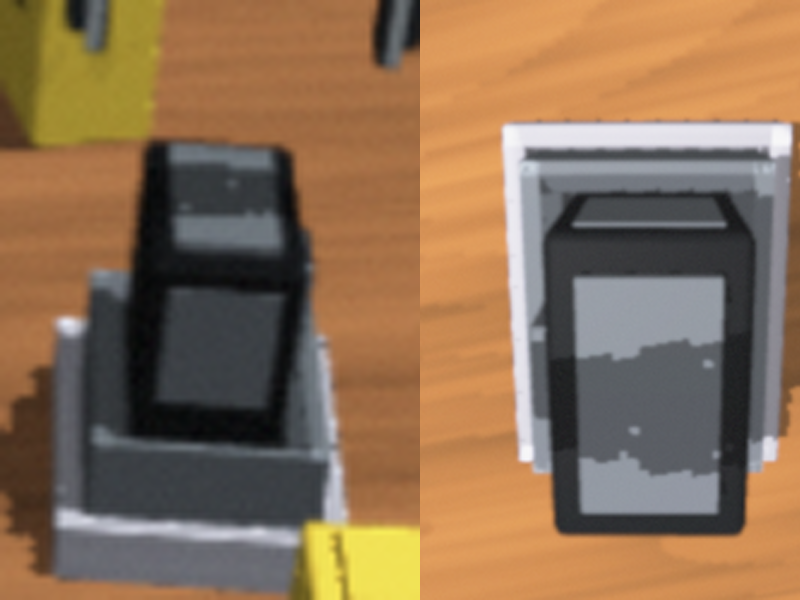

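View pics/w11.png

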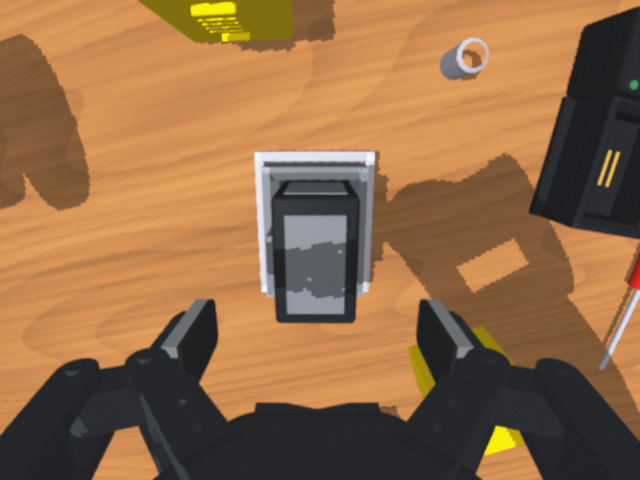

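```bash
python3 - <<'E' 2>/dev/null | tail -6
from h import *
from fit import cv,box
from scipy.optimize import least_squares
A=cv2.imread('pics/s9.png',0).astype(np.float32);B=cv2.imread('pics/s11.png',0).astype(np.float32)
def sh(r):
    u0,v0,u1,v1=r;a=A[v0:v1,u0:u1]
    M=np.eye(2,3,dtype=np.float32);cc,M=cv2.findTransformECC(a,B[v0:v1,u0:u1],M,cv2.MOTION_TRANSLATION,(3,200,1e-6),None,3);return M[:,2],cc
print('label shift px',sh((427,229,457,256)),'rim',sh((415,255,462,275)))
S=load('s11');W=load('w11')
print('px per mm z',px(S,[[.555,.258,.09]])-px(S,[[.555,.258,.1]]))
# wrist fit of pack top: corners known 80x50
ob=cv([(549-420,230),(754-420,230),(746-420,533),(556-420,533)],220,100,2.4)
f=lambda p:(px(W,box(p[0],p[1],p[2],p[3],.08,.05))-ob).ravel()
r=least_squares(f,[.516,.266,-.2,.11]);print('pack top wrist',r.x.round(4),r.fun.round(1))
ri=cv([(521-420,163),(774-420,163)],220,100,2.4)
for z in(.048,.05,.052):
  q=onz(W,ri,z);print('rim +x edge',z,q.round(4).tolist(),np.linalg.norm(q[0]-q[1]), (q.mean(0)[:2]-.0515*np.array([np.cos(-.21),np.sin(-.21)])).round(4))
E
```

```text
label shift px (array([ 0.01489549, -0.95937425], dtype=float32), 0.9650642029257196) rim (array([-0.05897593,  0.01624135], dtype=float32), 0.999266224052559)
px per mm z [[-0.54941909  4.2377062 ]]
pack top wrist [ 0.5164  0.267  -0.2096  0.1087] [-1.6  0.4  1.5  0.6 -0.2 -0.5  0.2 -0.6]
rim +x edge 0.048 [[0.5737, 0.2952, 0.048], [0.5579, 0.2203, 0.048]] 0.0765717781730217 [0.5154 0.2685]
rim +x edge 0.05 [[0.5738, 0.2948, 0.05], [0.5581, 0.2205, 0.05]] 0.07596760709117627 [0.5156 0.2684]
rim +x edge 0.052 [[0.5739, 0.2945, 0.052], [0.5584, 0.2208, 0.052]] 0.07536343600933086 [0.5158 0.2684]
```

```bash
python3 - <<'E' 2>/dev/null | tail -3
from h import *
from fit import cv
W=load('w11');a=-.21;ey=np.array([-np.sin(a),np.cos(a)]);ex=np.array([np.cos(a),np.sin(a)])
c=np.array([.5164,.267]);
for o in (.025,.027,.031): 
    P=[np.r_[c+o*ey+k*ex,z] for k,z in((.013,.097),(-.013,.097),(.013,.06))]; print(o,((px(W,P)-[220,100]+.5)*6).round(0).tolist())
crop('w11',220,100,320,200+0,6,'c12')
E
python3 - <<'E'
import cv2
cv2.imwrite('pics/c12.png',cv2.resize(cv2.imread('pics/w11.png')[170:290,240:340],None,fx=5,fy=5,interpolation=2))
E
```

```text
0.025 [[337.0, 819.0], [346.0, 1051.0], [372.0, 731.0]]
0.027 [[318.0, 818.0], [327.0, 1051.0], [355.0, 731.0]]
0.031 [[279.0, 818.0], [290.0, 1051.0], [322.0, 731.0]]
```

View pics/c12.png

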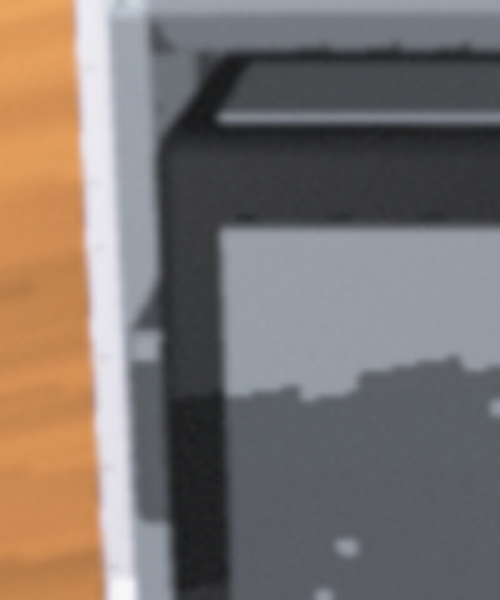

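The pad's outer edge is at column 266.4. The prediction is 266.0 for sprung out and 272.5 for 4 mm pressed, so the tab is fully out and the pack is caught.

Run:
```python
from plant import *
s=get_state();print(s['time'],s['contact_force'],abs(s['dq']).max()); print(sign_off())
```

```text
13.2167 [0.34803653 0.58563176 0.18139087] 0.007683512113219838
the job is handed in; nothing more can be done
None
```

I moved the full pack from the charger to the storage bay and handed the job in at 13.2 s. My checks show it latched; the sign-off gives no verdict.

- **Lifting out:** I pinched the pack over its tab (opening 49 mm, so the tab was fully in). It came out of the charger with only a few newtons at the wrist.
- **Putting in:** I lowered it into the bay, which slid down about 3–4 mm before it bore. I then pressed until it hit a hard stop at about 24 N, released the tab in small steps, opened the gripper and backed off.

**Last checks**
- **Height:** the pack rose about 2.3 mm from the pressed position and the bay's rim stayed still. That puts its centre at about 62 mm; an uncaught pack would have risen about 6 mm, to 66 mm or more.
- **Tab:** the press pad's outer edge is within half a pixel of where it should be when sprung out.
- **Position:** the pack's yaw matches the bay's, and its centre is within about 1.5 mm of the bay's axis.
- **Robot:** the gripper is clear of everything and the force reading is near zero.

**Disagreements**
- **Bay position:** the cameras disagreed by 2–3 mm sideways. I trusted the scene camera, which saw pack and bay together, and the pack went in with little side force until the final press, when it reached about 12 N.
- **Pack width:** the task's 62 mm with the tab out does not match its other figures, which give 56 mm. This did not affect the job.

I did not measure the spare pack and bystanders again at the end, but the path stayed clear of them.

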